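# Load the steel ferrule onto the ball-catch mandrel

### The job

Take the red protective cap off the leaning mandrel and park it, mouth down, on the short post of the same blue fixture. Then slide the steel ferrule, flange first, down the mandrel past the sprung ball until its flange is fully home on the shoulder and the ball has clicked out above it, and let go. Leave the two rubber bungs and the pressure gauge where they are.

Things in the scene. Friction and masses are not known exactly. Their poses are not given: they have to be found in the camera images.
- mandrel: Rod fixed on the blue fixture, leaning 30 deg from vertical. Origin: centre of its steel shoulder disc (56 mm dia), the ferrule's seat, 72 mm above the worktop; z along the rod to its free end. From the shoulder the rod is 29 mm dia for 60 mm, then a 6 mm cone to a 19 mm dia nose ending 77 mm from the shoulder. Sprung ball in its upper side (+x of this frame), centre 52.5 mm from the shoulder.
- ball (a joint): How far the mandrel's brass ball (16 mm dia, dome 4.5 mm proud of the rod) is pushed in, m: 0 = fully out, at most 0.006. It yields from about 9 N, 1.5 N more per mm; in the ferrule's bore it is pushed in 1 to 3 mm and springs out above the upper rim over the ferrule's last few mm before home. Passing it takes up to about 10 N along the rod.
- cap_post (a point): Centre of the top face of the 32 mm disc on the fixture's short upright post, 50 mm above the worktop, 135 mm sideways from the mandrel; z up. The parked cap's rim rests on this face. A pin 15 mm dia stands 11 mm up from it and enters the cap's mouth.
- cap: Loose red plastic cap, 40 mm in diameter and 34 mm tall, 40 g, ribbed. Origin: centre of the open rim; z points from the mouth to the closed end. The mouth is 22 mm wide and 14 mm deep. At the start it sits loosely over the mandrel's nose, its z within about 5 deg of the mandrel's, its rim about 63 mm from the shoulder.
- ferrule: Loose steel ferrule (flanged tube), 70 g, standing upright on its flange on the worktop. Origin: centre of the flange's underside; z points along the tube away from the flange. 45 mm tall, tube 37 mm in outer diameter, flange 51 mm in diameter and up to 10 mm high, open bore 34 mm wide (31.4 mm clear) all the way through. Any turn about its axis is good.
- bung_small: Loose black rubber bung, 44 mm in diameter, 35 mm tall, a bystander. Origin: centre of the underside.
- bung_large: Loose grey rubber bung, 52 mm in diameter, 40 mm tall, a bystander. Origin: centre of the underside.
- gauge: Loose pressure gauge lying on its back, 94 x 68 x 28 mm, a bystander. Origin: centre of its underside.
Not all that is in view belongs to the job. There is more than one size of the cap; the job needs the largest. Leave any yellow look-alike of the ferrule alone.

How it is judged:
By the outcome, as a careful person would: the job done as asked, in the order asked, and still so for the second after the job is handed in, with the robot touching nothing.
It also fails if it takes over 58 s, if anything falls off the work surface, if the arm or the gripper's body presses on something with over 40 N, if the wrist force passes 120 N, or if a joint passes its speed limit or range.

### The arm

A 6-joint arm with a two-finger parallel gripper is mounted at the origin on a cart in front of the work surface, level with it; the furniture and walls round the work are solid. World frame = base frame: x ahead of the robot, y to its left, z up, the work surface at z = 0. Lengths are in mm, angles in rad, forces in N, time in s.
With the tool pointing down it reaches from about 275 to 750 mm from the base axis. Payload 10.2 kg.
Tool frame: the origin (TCP) lies midway between the tips of the shut fingers; the grasp point (between the pads) lies 19 mm behind it (ctrl.grasp_offset is the distance from the TCP to the grasp point, in mm); z points along the fingers, y is the line along which they close (so a half turn about z gives the same grasp; the last joint's range is limited). The gripper opens to 85 mm and grips with 20 to 120 N. Pads are 22 mm wide; open, the fingers measure 114 mm over their backs; the gripper's body (76 mm by 85 mm) begins 54 mm behind the grasp point. The pads swing forward as they close: fully open they stand 13 mm farther back than shut.
Start: joints at [0.98, 0.313, 1.498, -0, 1.331, -0.223], TCP at [188.784, 489.89, 231.294] pointing down, gripper open.
Joint ranges: [-2.94, 2.94], [-0.97, 2.17], [0.19, 2.56], [-1.23, 4.37], [0.02, 3.11], [-2.88, 2.88]. Speed limits (rad/s): [2.39, 2.39, 3.01, 3.14, 3.14, 3.14].

### API

Orientations are given as a unit quaternion [w, x, y, z].
In Python, from rig import ctrl, viewer, models gives the robot as it stands. The module is installed in compiled form; this text tells all that it offers.
- The arm moves only by the shell command python3 -m pendant 'ROWS' [OPENING] [FORCE]. ROWS is text: rows parted by semicolons, each of 4 numbers parted by spaces: the shift along the tool's x, y, z in m, then the turn about the tool's z in rad. In form: x y z yaw; .... A call has 1 to 10 rows; each row shifts and turns the commanded pose from where the row before left it, along the tool's axes as they then stand; what a row does not reach is not made up. A row lasts 1/8 s, in which the tool goes at most 62.5 mm and 10.7 degrees, less where a joint would pass 70% of its speed; a pose out of reach is approached as far as the arm can. A call is refused whole if a number of a shift passes 0.0625 or a number of a turn 0.188, either way. A call with a gripper value outside its range is refused whole. OPENING is the opening, from 0 (shut) to 1 (fully open), set as the call begins (- or left out, the last holds). The fingers move at their own pace and stop on an object; FORCE is the grip in N (left out, the last holds). Time passes only in rows, so rows that do not move let the fingers close. It gives the time, the measured TCP pose, the force, the opening and the grip force at its end, in the units of the state.
- ctrl.sense(): the state, without advancing time (a new reading comes with each control period).
- viewer.capture(name): name is "scene" or "top"; returns a dict with "color" (420x560x3 uint8, red, green, blue), "vertical_fov" (degrees; the focal length in pixels is half the picture's height over the tangent of half this angle, whatever the lens; pixels are square), "cx", "cy" (the principal point, pixels), "dist" ([k1, k2, p1, p2, k3] as OpenCV has them; the pictures are not rectified), "pose" (4x4, takes a point from camera to world coordinates). Camera axes: x right, y down, z forward; pixel columns grow to the right and rows downward; lengths in mm; the calibration is good to about 2 mm. A picture is of the moment at which its call begins. There is no depth.
- ctrl.finish_job(): hands the job in; it is judged then, once.
Trained networks look in the newest picture that a camera, given by its name, has taken for a name from the list of things; names that differ only in an ending like _2 or _b are one class to them, and where a whole thing is asked for, a point or a joint stands for the part that bears it (a point fixed in the world has none). Each returns a list of dicts, best first, with "p" (0 to 1); they miss things now and then, are a little off and sometimes report something else, mostly with a low value. They report only what shows in the picture. A call takes as long as a camera call. They do not tell look-alikes from the thing itself.
- models.boxes_of(camera, query): "at" ([x, y, z] in mm, in world coordinates, good to about 4 mm: the middle of the surface that is visible of it).
The state is a dict: "time_s": time; "joints": joint angles; "dq": joint speeds; "tau": joint torques, N m; "eef_pos": TCP position; "ee_rot": TCP orientation; "force": force on the tool from outside, world axes, zero at the start; "wrist_torque": the same for the moment, N m; "grip_width": opening from 0.0 (shut) to 1.0 (fully open); "grip_force": force on a finger pad.
Only numpy, scipy, OpenCV 4.12 (cv2) and the standard library are available. Lean on these libraries where they do the work, as an engineer would, in place of code of your own. Each camera call takes 0.05 s, during which the arm holds its last target. There are 200 camera calls.

## Working session

There is one attempt and no reset: what is moved stays moved. The work goes in short steps, Python scripts to look and compute and a shell command to move; the robot and the scene stay as the last step left them, time stands still between calls to the robot, and variables do not carry over. Pictures are saved under pics/ and viewed, at most 12 in all, crops included, and the job is handed in when it is done.

```bash
mkdir -p pics
cat > h.py <<'E'
import numpy as np, cv2
from rig import ctrl, viewer, models
def cap(n):
    c=viewer.capture(n); c["color"]=np.array(c["color"]); f=c["color"].shape[0]/2/np.tan(np.radians(c["vertical_fov"])/2)
    c["K"]=np.array([[f,0,c["cx"]],[0,f,c["cy"]],[0,0,1]]); c["d"]=np.array(c["dist"],float); c["P"]=np.array(c["pose"]); return c
def ray(c,uv):
    p=cv2.undistortPoints(np.array([[uv]],float),c["K"],c["d"])[0,0]
    d=c["P"][:3,:3]@np.array([p[0],p[1],1]); return c["P"][:3,3],d/np.linalg.norm(d)
def atz(c,uv,z):
    o,d=ray(c,uv); return o+d*(z-o[2])/d[2]
def proj(c,X):
    R=c["P"][:3,:3].T; t=-R@c["P"][:3,3]
    return cv2.projectPoints(np.array(X,float).reshape(-1,1,3),cv2.Rodrigues(R)[0],t,c["K"],c["d"])[0][:,0]
def save(im,n): cv2.imwrite("pics/"+n,cv2.cvtColor(im,cv2.COLOR_RGB2BGR))
E
python3 - <<'E'
from h import *
a=[]
for n in("scene","top"):
    c=cap(n); a.append(c["color"]); save(c["color"],n+"0.png"); print(n,c["P"].round(2).tolist(),c["vertical_fov"])
    for q in("mandrel","ball","cap","ferrule","bung_small","bung_large","gauge","cap_post"):
        for r in models.boxes_of(n,q): 
            if r["p"]>.2: print(q,round(r["p"],2),np.round(r["at"],0),proj(c,r["at"])[0].round())
E
```

```text
scene [[0.71, -0.51, 0.48, -32.97], [-0.7, -0.5, 0.5, -589.87], [-0.02, -0.7, -0.72, 851.43], [0.0, 0.0, 0.0, 1.0]] 53.13889082072692
mandrel 0.93 [ 503. -182.   74.] [326. 235.]
cap 0.77 [ 466. -185.  154.] [318. 221.]
cap 0.7 [ 386. -208.   22.] [300. 282.]
cap 0.55 [ 504. -449.   31.] [416. 312.]
cap 0.45 [ 397. -116.   28.] [276. 256.]
ferrule 0.86 [353. 155.  23.] [197. 211.]
ferrule 0.66 [440. 177.  24.] [216. 192.]
ferrule 0.6 [ 505. -447.   32.] [415. 311.]
bung_small 0.65 [457. 298.  34.] [196. 167.]
bung_large 0.68 [547. 197.  39.] [240. 167.]
gauge 0.7 [ 506. -450.   27.] [416. 312.]
cap_post 0.97 [ 498. -137.   11.] [310. 243.]
top [[0.41, -0.89, 0.2, 223.36], [-0.91, -0.4, 0.09, -175.6], [-0.0, -0.22, -0.97, 1230.38], [0.0, 0.0, 0.0, 1.0]] 50.50166083970055
mandrel 0.51 [ 518. -176.   81.] [330. 204.]
mandrel 0.36 [ 509. -105.   14.] [303. 202.]
ball 0.38 [549. 197.  40.] [212. 145.]
cap 0.72 [ 469. -178.  153.] [326. 215.]
cap 0.45 [ 398. -110.   25.] [289. 238.]
ferrule 0.78 [436. 186.  16.] [199. 184.]
ferrule 0.56 [427.  95.  14.] [227. 199.]
bung_small 0.69 [461. 308.  34.] [163. 157.]
bung_large 0.8 [548. 200.  37.] [211. 145.]
bung_large 0.7 [438. 183.  18.] [200. 183.]
gauge 0.65 [ 505. -445.   27.] [417. 252.]
cap_post 0.82 [ 509. -106.   11.] [304. 202.]
cap_post 0.59 [550. 195.  37.] [213. 145.]
```

View pics/scene0.png

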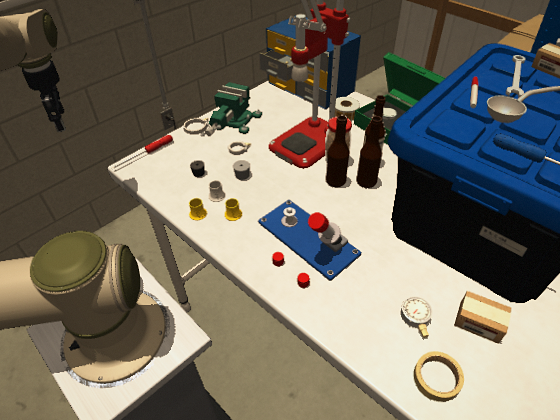

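View pics/top0.png

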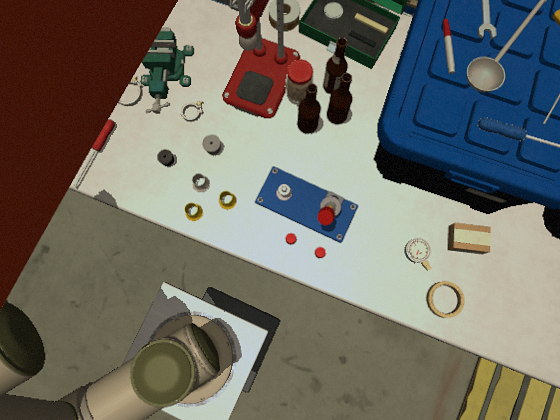

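Top view: mandrel with cap at about (327,213), post (285,190), steel ferrule (201,182). In the scene view they are at (318,221), (290,213) and (216,189).
Candidates in the scene view:
- **Cap:** mandrel cap (318,221), and small red caps at (278,258) and (303,280). I choose the one on the mandrel.
- **Ferrule:** steel (216,189), and yellow ones at (197,209) and (233,209). I choose the steel one.

Next is one close crop to check both.

Run:
```python
from h import *
s=cap("scene")["color"]; t=cap("top")["color"]
R=lambda im,x,y,w,h:cv2.resize(im[y:y+h,x:x+w],(400,300),interpolation=cv2.INTER_CUBIC)
save(np.vstack([np.hstack([R(s,270,190,100,75),R(s,180,160,80,60)]),np.hstack([R(t,262,165,100,75),R(t,165,150,80,60)])]),"crop1.png")
```

```text
(no output)
```

View pics/crop1.png

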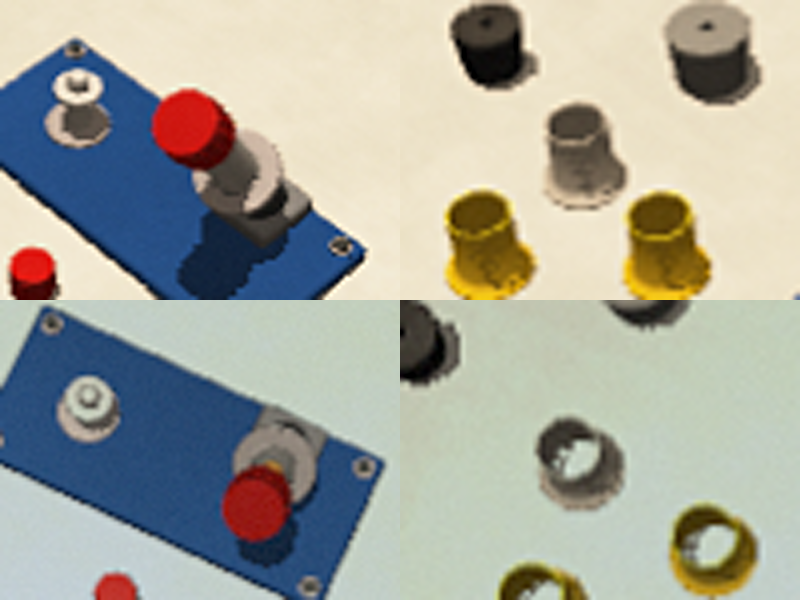

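The crops confirm it: the big red cap is on the mandrel, its top at crop (192,128) top-left. The ferrule is the grey steel one with an open rim, at (578,124) top-right. The ball (gold) shows in the top view at (272,466), on the upper side. Now I'll fit the poses.

```bash
cat > fit.py <<'E'
from h import *
from scipy.optimize import minimize
cs={n:cap(n) for n in("scene","top")}
px=lambda x0,y0,k,u,v:(x0+(u+.5)/k-.5,y0+(v+.5)/k-.5)
S,T=cs["scene"],cs["top"]
print("post S,T",atz(S,px(270,190,4,78,88),50).round(1),atz(T,px(262,165,4,90,102),50).round(1))
print("ferr rim",atz(S,px(180,160,5,178,124),45).round(1),atz(T,px(165,150,5,172,152),45).round(1))
for z in(5,12):
  a,b,d=[atz(T,px(262,165,4,*q),z) for q in((52,23),(363,167),(310,287))]
  e=atz(S,px(270,190,4,75,48),z);g=atz(S,px(270,190,4,342,246),z)
  print("screws",z,a.round(0),b.round(0),d.round(0),"S",e.round(0),g.round(0),"dir",np.degrees(np.arctan2(*(b-a)[1::-1])),np.degrees(np.arctan2(*(g-e)[1::-1])),np.degrees(np.arctan2(*(d-b)[1::-1])))
th=np.linspace(0,2*np.pi,40)
def circ(o,R,z,r): return o+z*R[:,2]+r*(np.cos(th)[:,None]*R[:,0]+np.sin(th)[:,None]*R[:,1])
def frame(ax):
    ax=ax/np.linalg.norm(ax); x=np.cross([0,1,0],ax); x/=np.linalg.norm(x); return np.c_[x,np.cross(ax,x),ax]
def hullmask(c,pts,k=6,box=None):
    x,y,w,h=box; p=(proj(c,pts)-[x,y]+.5)*k-.5
    m=np.zeros((h*k,w*k),np.float32); cv2.fillConvexPoly(m,cv2.convexHull(np.round(p*16).astype(np.int32)),1.,shift=4); return cv2.resize(m,(w,h),interpolation=cv2.INTER_AREA)
def fitp(f,p0,masks,boxes,step):
    def cost(p): return sum(np.abs(hullmask(cs[n],f(p),box=boxes[n])-masks[n]).sum() for n in masks)
    sim=np.vstack([p0]+[np.array(p0)+np.eye(len(p0))[i]*step[i] for i in range(len(p0))])
    r=minimize(cost,p0,method="Nelder-Mead",options=dict(initial_simplex=sim,maxiter=600)); return r.x,r.fun
boxes={"scene":(300,200,40,40),"top":(305,190,40,45)}
masks={}
for n,(x,y,w,h) in boxes.items():
    im=cs[n]["color"][y:y+h,x:x+w].astype(int); m=((im[...,0]>70)&(im[...,1]<.45*im[...,0])&(im[...,2]<.5*im[...,0])).astype(np.uint8)
    l,L,st,_=cv2.connectedComponentsWithStats(m); masks[n]=(L==1+np.argmax(st[1:,4])).astype(np.float32); print(n,masks[n].sum())
def capf(p):
    R=frame(np.array([p[3],p[4],1])); o=p[:3]; return np.vstack([circ(o,R,0,20),circ(o,R,34,20)])
for p0 in([475,-181,130,-.5,0],[480,-185,125,-.5,-.2]):
    p,f=fitp(capf,p0,masks,boxes,[6,6,6,.1,.1]); print("cap",p.round(2),f,"lean",np.degrees(np.arctan(np.hypot(p[3],p[4]))),"yaw",np.degrees(np.arctan2(p[4],p[3])),"center17",(p[:3]+17*frame(np.array([p[3],p[4],1]))[:,2]).round(1))
E
python3 fit.py
```

```text
post S,T [512.2 -46.   50. ] [509.4 -45.9  50. ]
ferr rim [443.8 183.8  45. ] [440.  181.9  45. ]
screws 5 [563.   8.   5.] [ 556. -236.    5.] [ 462. -235.    5.] S [569.  14.   5.] [ 562. -235.    5.] dir -91.46192899120992 -91.73761752255852 179.35629494446323
screws 12 [561.   7.  12.] [ 555. -236.   12.] [ 461. -235.   12.] S [564.   9.  12.] [ 557. -238.   12.] dir -91.46192899120986 -91.73761752255852 179.3562949444632
scene 260.0
top 242.0
cap [ 4.7962e+02 -1.7724e+02  1.2674e+02 -5.3000e-01 -6.0000e-02] 102.72222137451172 lean 28.0349822390274 yaw -174.05023579705795 center17 [ 471.7 -178.1  141.7]
cap [ 4.7996e+02 -1.7616e+02  1.2675e+02 -5.4000e-01 -1.1000e-01] 102.80555725097656 lean 28.945352468914454 yaw -168.93756420534257 center17 [ 471.9 -177.7  141.6]
```

```bash
cat >> fit.py <<'E'
print("cap area model",[hullmask(cs[n],capf(p),box=boxes[n]).sum() for n in boxes])
# silhouettes of centroids
for n in masks:
    ys,xs=np.nonzero(masks[n]); m=hullmask(cs[n],capf(p),box=boxes[n]); Y,X=np.mgrid[:m.shape[0],:m.shape[1]]
    print(n,"mask c",xs.mean().round(2),ys.mean().round(2),"model",((X*m).sum()/m.sum()).round(2),((Y*m).sum()/m.sum()).round(2))
print("shoulder",atz(S,px(270,190,4,238,170),72).round(1),atz(T,px(262,165,4,275,164),72).round(1))
s=ctrl.sense(); print(s)
# overlay of hypothesis
yaw=np.radians(178.4); ax=np.array([np.cos(yaw)*.5,np.sin(yaw)*.5,.866]); R=frame(ax)
for sh,tag in((np.array([511,-180,72.]),""),):
  out=[]
  for n,(x,y) in(("scene",(270,190)),("top",(262,165))):
    c=cs[n]; im=cv2.resize(c["color"][y:y+75,x:x+100],(400,300),interpolation=cv2.INTER_CUBIC)
    for o,RR,z,r,col in((sh,R,0,28,(0,255,0)),(sh,R,97,20,(255,255,0)),(sh,R,63,20,(255,255,0)),(np.array([511,-45.5,50.]),np.eye(3),0,16,(0,255,0))):
        q=((proj(c,circ(o,RR,z,r))-[x,y]+.5)*4-.5); cv2.polylines(im,[np.round(q*16).astype(np.int32)],True,col,1,cv2.LINE_AA,4)
    out.append(im)
  fo=[]
  for n,(x,y) in(("scene",(180,160)),("top",(165,150))):
    c=cs[n]; im=cv2.resize(c["color"][y:y+60,x:x+80],(400,300),interpolation=cv2.INTER_CUBIC)
    for z,r in((45,18.5),(0,25.5)):
        q=((proj(c,circ(np.array([442,183,0.]),np.eye(3),z,r))-[x,y]+.5)*5-.5); cv2.polylines(im,[np.round(q*16).astype(np.int32)],True,(0,255,0),1,cv2.LINE_AA,4)
    fo.append(im)
  save(np.vstack([np.hstack([out[0],fo[0]]),np.hstack([out[1],fo[1]])]),"ov.png")
E
python3 fit.py | tail -8
```

```text
cap area model [np.float32(322.72223), np.float32(259.75)]
scene mask c 17.31 20.98 model 17.44 21.95
top mask c 20.8 25.51 model 21.04 25.08
shoulder [ 516.6 -180.    72. ] [ 515.9 -178.5   72. ]
{'time_s': 1.2, 'joints': array([ 9.79609110e-01,  3.12898486e-01,  1.49772032e+00, -2.18209184e-05,
        1.33098844e+00, -2.23413968e-01]), 'dq': array([ 0.00092582,  0.00077365, -0.00143841, -0.00029122, -0.00087909,
        0.00047222]), 'tau': array([-6.13877328e-04, -4.12198198e+01, -2.59900278e+01, -3.05272024e-04,
        6.86978437e-04,  7.30624606e-06]), 'eef_pos': array([188.78096314, 489.88421729, 231.28729238]), 'ee_rot': array([ 6.84119792e-06,  1.82849495e-01,  9.83140917e-01, -1.08970670e-05]), 'force': array([ 0.14874114, -0.34186049,  0.96119681]), 'wrist_torque': array([ 0.01135231, -0.05575938, -0.03534724]), 'grip_force': 0.0, 'grip_width': 1.0003081027028609}
```

View pics/ov.png

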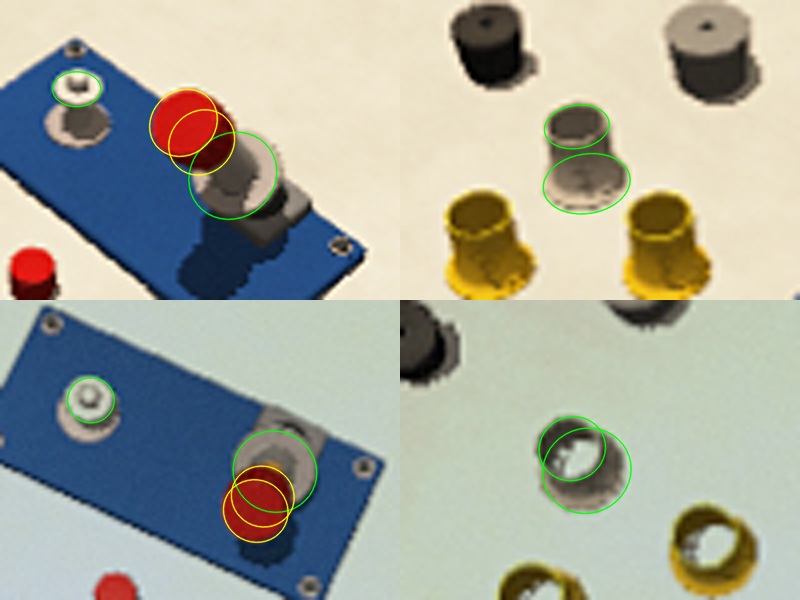

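Overlays: the post (78,88) and ferrule fit. The shoulder wants about 1 px of shift, so the estimates are shoulder ≈ (513.5,-179.5,72), lean toward -x, post ≈ (511,-46), ferrule ≈ (442,183). Moving over the cap.

```bash
python3 -m pendant '0 0 0 -0.1835; 0 0 0 -0.1835; -.023 -.055 0 0; -.023 -.055 0 0; -.023 -.055 0 0; -.023 -.055 0 0; -.023 -.055 0 0; -.023 -.055 0 0; -.023 -.055 0 0; -.023 -.055 0 0' 1 30; python3 -m pendant '-.023 -.055 0 0; -.023 -.055 0 0; -.023 -.055 0 0; -.023 -.055 0 0; 0 0 0 0; 0 0 0 0'
```

```text
time_s: 2.45
eef_pos: [372.9, 47.8, 231.6]
ee_rot: [0.001, 0.001, 1.0, -0.0]
force: [1.8, 0.6, 0.0]
grip_width: 0.999
grip_force: 0.0
time_s: 3.2
eef_pos: [464.0, -169.9, 231.2]
ee_rot: [-0.0, 0.0, 1.0, 0.0]
force: [-0.2, -0.3, 0.4]
grip_width: 0.997
grip_force: 0.0
```

```bash
python3 -m pendant '-.0085 -.0096 .04 0; 0 0 .04 0; 0 0 .031 0; 0 0 0 0' 1 30; python3 -m pendant '0 0 0 0; 0 0 0 0; 0 0 0 0; 0 0 0 0; 0 0 0 0; 0 0 0 0' 0.2 30
```

```text
time_s: 3.7
eef_pos: [471.8, -178.2, 119.3]
ee_rot: [-0.002, -0.0, 1.0, 0.001]
force: [0.1, -0.2, -0.0]
grip_width: 0.996
grip_force: 0.0
time_s: 4.45
eef_pos: [472.5, -177.2, 121.6]
ee_rot: [-0.0, 0.0, 1.0, 0.002]
force: [-3.1, 16.4, 13.6]
grip_width: 0.463
grip_force: 29.0
```

Run:
```python
from h import *
s=cap("scene"); t=cap("top"); R=lambda c,x,y:cv2.resize(c["color"][y:y+75,x:x+100],(400,300),interpolation=cv2.INTER_CUBIC)
save(np.hstack([R(s,270,180),R(t,272,170)]),"g1.png"); print(ctrl.sense()["grip_width"],ctrl.sense()["grip_force"],ctrl.sense()["force"])
```

```text
0.46055294794044443 29.015115927904844 [-4.08015137 17.18067156 14.13435013]
```

View pics/g1.png

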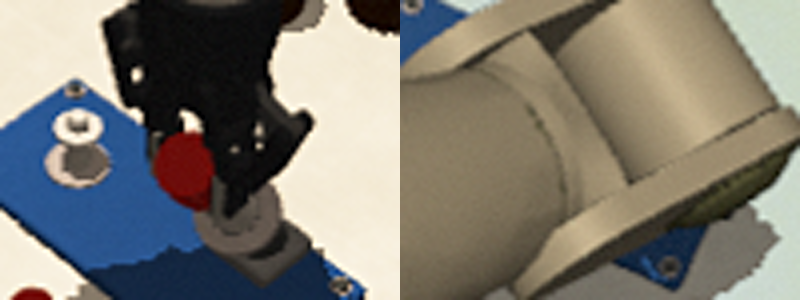

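The scene crop shows the fingers holding the cap at (185,170). The 0.46 opening is about 39 mm, which matches the large cap. Withdrawing along the rod.

```bash
python3 -m pendant '0 .003 -.002 0; .005 0 -.0087 0; .01 0 -.0173 0; .01 0 -.0173 0; .01 0 -.0173 0; 0 0 -.02 0; 0 0 0 0'
```

```text
time_s: 5.42
eef_pos: [438.2, -177.6, 204.5]
ee_rot: [0.002, 0.001, 1.0, -0.001]
force: [-0.5, 0.3, -0.8]
grip_width: 0.464
grip_force: 30.4
```

Run:
```python
from h import *
s=cap("scene"); t=cap("top"); R=lambda c,x,y:cv2.resize(c["color"][y:y+75,x:x+100],(400,300),interpolation=cv2.INTER_CUBIC)
save(np.hstack([R(s,260,160),R(t,272,170)]),"g2.png"); print(ctrl.sense()["grip_width"],ctrl.sense()["grip_force"],ctrl.sense()["force"])
```

```text
0.45927321340204597 30.369155444204807 [-0.1892984   0.5304179  -0.48056691]
```

View pics/g2.png

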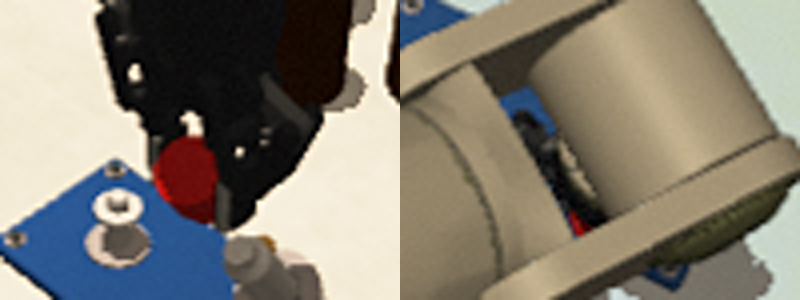

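The cap is in hand, and the bare nose (240,245) and brass ball (265,243) are visible in the left crop. I'll re-measure the nose tip and post.

Run:
```python
from h import *
s=cap("scene")
px=lambda x0,y0,k,u,v:(x0+(u+.5)/k-.5,y0+(v+.5)/k-.5)
print("nose",atz(s,px(260,160,4,239,246),138.7),"post",atz(s,px(260,160,4,120,208),50),"pintop",atz(s,px(260,160,4,119,202),61))
im=s["color"]; P=cv2.resize(im[195:255,275:355],(800,600),interpolation=cv2.INTER_CUBIC)
for o,R,z,r in((np.array([511,-45,50.]),np.eye(3),0,16),(np.array([511,-45,61.]),np.eye(3),0,7.5)):
    th=np.linspace(0,6.28,40); q=(proj(s,o+r*np.c_[np.cos(th),np.sin(th),0*th])-[275,195]+.5)*10-.5; cv2.polylines(P,[np.round(q*16).astype(np.int32)],True,(0,255,0),1,cv2.LINE_AA,4)
def rod(sh,yaw,c):
    a=np.array([np.cos(yaw)*.5,np.sin(yaw)*.5,.866]); b=np.array([-np.sin(yaw),np.cos(yaw),0]); d=np.cross(b,a); th=np.linspace(0,6.28,40)
    for z,r in((77,9.5),(0,28)):
        q=(proj(s,sh+z*a+r*(np.cos(th)[:,None]*b+np.sin(th)[:,None]*d))-[275,195]+.5)*10-.5; cv2.polylines(P,[np.round(q*16).astype(np.int32)],True,c,1,cv2.LINE_AA,4)
rod(np.array([513.5,-178,72.]),np.radians(178.4),(0,255,0))
save(P,"nose.png")
```

```text
nose [ 479.19820139 -177.09868183  138.7       ] post [513.09963811 -46.93814809  50.        ] pintop [509.01623206 -50.09074956  61.        ]
```

View pics/nose.png

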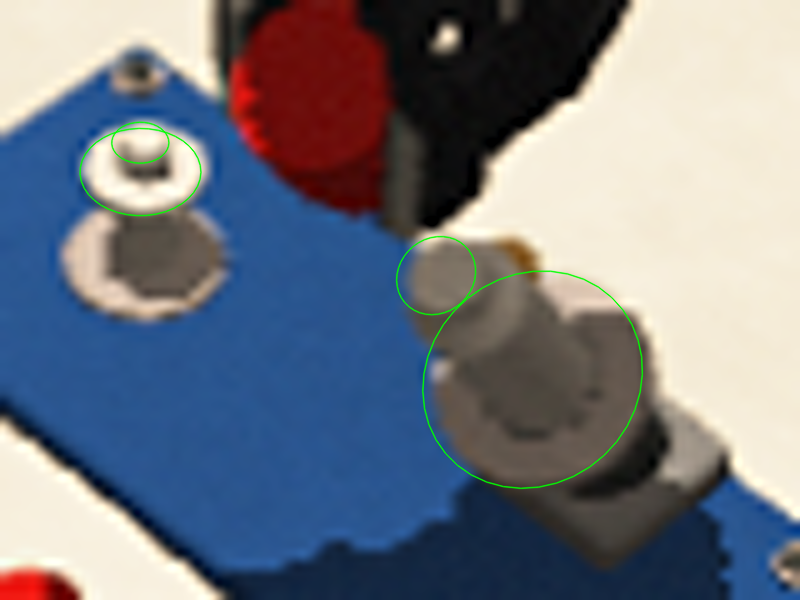

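```bash
python3 -m pendant '-.015 .044 0 0; -.023 .044 0 0; -.024 .0446 .02 0; 0 0 .05 0; 0 0 .05 0; 0 0 0 0; 0 0 0 0' - 20
```

```text
time_s: 6.45
eef_pos: [500.7, -44.7, 84.4]
ee_rot: [0.001, 0.0, 1.0, -0.0]
force: [0.4, 0.6, -0.9]
grip_width: 0.464
grip_force: 30.4
```

```bash
python3 -m pendant '0 0 .012 0; 0 0 .012 0; 0 0 .003 0; 0 0 .003 0; 0 0 0 0' 0.25 20
```

```text
time_s: 7.08
eef_pos: [500.0, -44.4, 53.2]
ee_rot: [0.0, 0.0, 1.0, -0.0]
force: [-0.0, 0.7, 1.9]
grip_width: 0.466
grip_force: 30.6
```

Run:
```python
from h import *
s=cap("scene"); t=cap("top"); R=lambda c,x,y:cv2.resize(c["color"][y:y+75,x:x+100],(400,300),interpolation=cv2.INTER_CUBIC)
save(np.hstack([R(s,240,170),R(t,232,150)]),"p1.png"); print(ctrl.sense()["grip_width"],ctrl.sense()["grip_force"],ctrl.sense()["force"])
```

```text
0.4629840180073999 30.643787998706102 [-0.62374489  0.88629079  2.44372978]
```

View pics/p1.png

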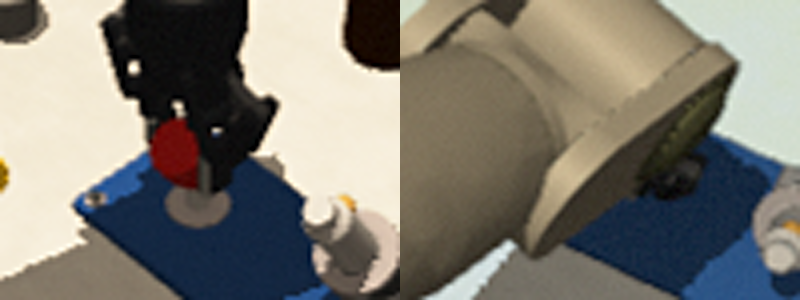

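The cap's low edge is just touching the post disc (2 N), with the cap seen at (178,155). Rolling it upright.

```bash
python3 -m pendant '-.0025 0 .002 0; -.0025 0 .002 0; 0 0 0 0'; python3 -m pendant '-.0025 0 .002 0; -.0025 0 .002 0; 0 0 0 0'
```

```text
time_s: 7.55
eef_pos: [504.9, -44.3, 49.8]
ee_rot: [-0.0, 0.0, 1.0, -0.0]
force: [-4.8, 0.4, 12.9]
grip_width: 0.465
grip_force: 32.8
time_s: 7.92
eef_pos: [509.9, -44.2, 45.7]
ee_rot: [-0.0, 0.0, 1.0, 0.0]
force: [-3.9, 2.5, 11.6]
grip_width: 0.461
grip_force: 33.4
```

```bash
python3 -m pendant '-.001 0 .0015 0; 0 0 .0015 0; 0 0 0 0'; python3 -m pendant '0 0 .0015 0; 0 0 0 0'
```

```text
time_s: 8.3
eef_pos: [511.7, -44.2, 43.6]
ee_rot: [0.001, 0.0, 1.0, -0.0]
force: [-4.2, 3.6, 17.1]
grip_width: 0.461
grip_force: 33.8
time_s: 8.55
eef_pos: [512.0, -44.2, 43.2]
ee_rot: [0.002, 0.0, 1.0, -0.0]
force: [-8.2, 5.2, 29.3]
grip_width: 0.461
grip_force: 34.9
```

```bash
python3 -m pendant '0 0 -.004 0; 0 0 0 0; 0 0 0 0; 0 0 0 0; 0 0 0 0' 0.75; python3 -m pendant '0 0 -.04 0; 0 0 -.06 0; 0 .05 -.03 0; 0 .05 0 0; 0 .05 0 0; 0 .06 0 0; 0 .01 0 0; 0 0 0 0' 1 30
python3 - <<'E'
from h import *
s=cap("scene"); t=cap("top"); R=lambda c,x,y:cv2.resize(c["color"][y:y+75,x:x+100],(400,300),interpolation=cv2.INTER_CUBIC)
save(np.hstack([R(s,250,175),R(t,262,160)]),"p2.png")
E
```

```text
time_s: 9.18
eef_pos: [510.8, -44.4, 44.2]
ee_rot: [-0.0, 0.0, 1.0, 0.0]
force: [0.1, 0.3, 0.0]
grip_width: 0.754
grip_force: 0.0
time_s: 10.18
eef_pos: [511.0, 175.6, 174.2]
ee_rot: [-0.0, -0.0, 1.0, -0.0]
force: [0.6, -0.3, 0.2]
grip_width: 1.003
grip_force: 0.0
```

View pics/p2.png

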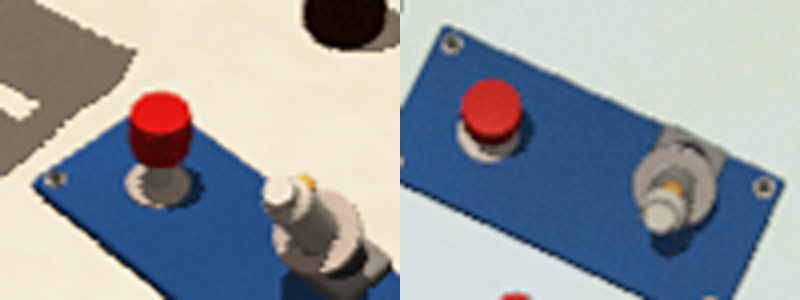

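The cap stands upright on the post (left crop (160,128), right (491,110)), and the bare rod and ball are visible. Next I'll measure the nose again and line up on the ferrule, turned 90° first to centre it along x.

```bash
python3 - <<'E'
from h import *
s=viewer.capture; S=cap("scene");T=cap("top")
px=lambda x0,y0,k,u,v:(x0+(u+.5)/k-.5,y0+(v+.5)/k-.5)
s_=lambda u,v,z:atz(S,px(250,175,4,u,v),z).round(1)[:2]; t_=lambda u,v,z:atz(T,px(262,160,4,u,v),z).round(1)[:2]
print("nose",s_(281,195,138.7),t_(260,218,138.7)); print("shoulder",s_(319,233,72),t_(275,187,72)); print("captop",s_(160,113,84),t_(92,107,84))
for n in("scene","top"): print([(np.round(r["at"],0),round(r["p"],2)) for r in models.boxes_of(n,"ferrule")])
E
python3 -m pendant '.0345 .0037 .03 0; .0345 .0037 .03 0; 0 0 0 .1745; 0 0 0 .1745; 0 0 0 .1745; 0 0 0 .1745; 0 0 0 .1745; 0 0 0 .1745; 0 0 0 .1745; 0 0 0 .1745' 0.75 20;  python3 -m pendant '0 0 0 .1745; 0 0 0 0; 0 0 0 0'
```

```text
nose [ 474.8 -182.6] [ 475.1 -178.3]
shoulder [ 515.2 -182.1] [ 514.  -179.3]
captop [512.2 -47.9] [511.2 -46.6]
[(array([438., 179.,  26.]), 0.73), (array([424.,  91.,  24.]), 0.67), (array([356., 159.,  25.]), 0.62), (array([ 508., -448.,   32.]), 0.18)]
[(array([437., 186.,  19.]), 0.71), (array([352., 165.,  17.]), 0.57), (array([428.,  94.,  15.]), 0.51)]
time_s: 11.72
eef_pos: [442.2, 182.6, 114.5]
ee_rot: [0.0, 0.646, 0.764, 0.0]
force: [1.0, 0.8, -0.6]
grip_width: 0.747
grip_force: 0.0
time_s: 12.1
eef_pos: [442.1, 182.9, 114.4]
ee_rot: [0.0, 0.706, 0.708, 0.0]
force: [0.2, -0.5, -0.5]
grip_width: 0.746
grip_force: 0.0
```

```bash
python3 -m pendant '0 0 .04 0; 0 0 .04 0; 0 0 .021 0; 0 0 0 0'; python3 -m pendant '0 0 0 0; 0 0 0 0; 0 0 0 0; 0 0 0 0' 0.3 20
```

```text
time_s: 12.6
eef_pos: [441.3, 182.9, 12.5]
ee_rot: [-0.001, 0.707, 0.708, -0.001]
force: [-0.1, 0.1, 0.1]
grip_width: 0.752
grip_force: 0.0
time_s: 13.1
eef_pos: [442.7, 183.2, 14.6]
ee_rot: [0.001, 0.707, 0.707, 0.001]
force: [-1.0, -1.5, 7.3]
grip_width: 0.424
grip_force: 20.1
```

```bash
python3 -m pendant '0 0 0 0; 0 0 0 0; 0 0 0 -.1745; 0 0 0 -.1745; 0 0 0 -.1745; 0 0 0 -.1745; 0 0 0 -.1745; 0 0 0 -.1745; 0 0 0 -.1745; 0 0 0 -.1745' 0.75 20;  python3 -m pendant '0 0 0 -.1745; 0 0 0 0'; python3 -m pendant '0 0 0 0; 0 0 0 0; 0 0 0 0; 0 0 0 0' 0.3 25
```

```text
time_s: 14.35
eef_pos: [442.0, 183.1, 13.4]
ee_rot: [-0.0, 0.085, 0.996, -0.0]
force: [0.7, -0.4, -0.1]
grip_width: 0.752
grip_force: 0.0
time_s: 14.6
eef_pos: [442.0, 183.1, 13.4]
ee_rot: [-0.0, 0.001, 1.0, 0.0]
force: [-0.4, -0.1, -0.4]
grip_width: 0.748
grip_force: 0.0
time_s: 15.1
eef_pos: [442.2, 183.1, 13.6]
ee_rot: [0.0, 0.001, 1.0, 0.0]
force: [-0.2, -0.4, 3.6]
grip_width: 0.419
grip_force: 25.2
```

```bash
python3 -m pendant '0 0 -.03 0; 0 0 -.06 0; 0 0 -.06 0; -.006 -.06 -.026 0; -.006 -.06 0 0; -.006 -.06 0 0; -.006 -.06 0 0; -.006 -.06 0 0; -.007 -.0606 0 0; 0 0 0 0'; python3 -m pendant '0 0 0 0; 0 0 .012 0; 0 0 .012 0; 0 0 0 0'
```

```text
time_s: 16.35
eef_pos: [478.2, -178.1, 187.4]
ee_rot: [-0.0, 0.003, 1.0, -0.0]
force: [-0.2, 1.1, -0.6]
grip_width: 0.418
grip_force: 25.4
time_s: 16.85
eef_pos: [478.0, -173.8, 162.9]
ee_rot: [-0.001, -0.0, 1.0, 0.001]
force: [-0.1, -0.3, -0.4]
grip_width: 0.421
grip_force: 25.4
```

```bash
python3 -m pendant '-.001 -.0038 0 0; 0 0 .008 0; 0 0 0 0'; python3 -m pendant '0 0 .006 0; 0 0 .005 0; 0 0 0 0'
```

```text
time_s: 17.23
eef_pos: [479.2, -178.3, 155.5]
ee_rot: [-0.0, 0.0, 1.0, 0.0]
force: [-0.0, -0.3, 0.0]
grip_width: 0.421
grip_force: 25.4
time_s: 17.6
eef_pos: [479.4, -178.4, 144.9]
ee_rot: [-0.0, 0.0, 1.0, 0.0]
force: [0.4, 0.2, -0.3]
grip_width: 0.421
grip_force: 25.4
```

```bash
python3 -m pendant '.0025 0 .0015 0; .0025 0 .0015 0; 0 0 0 0'; python3 -m pendant '.0025 0 .0012 0; .0025 0 .0012 0; 0 0 0 0';  python3 -m pendant '.0025 0 .0012 0; 0 0 0 0'
```

```text
time_s: 17.98
eef_pos: [474.5, -178.5, 142.4]
ee_rot: [0.0, 0.0, 1.0, -0.0]
force: [3.0, -0.5, 2.3]
grip_width: 0.42
grip_force: 25.6
time_s: 18.35
eef_pos: [469.2, -178.4, 139.7]
ee_rot: [-0.0, 0.0, 1.0, 0.0]
force: [2.0, 0.9, 2.7]
grip_width: 0.417
grip_force: 25.4
time_s: 18.6
eef_pos: [466.7, -178.4, 138.5]
ee_rot: [-0.0, 0.0, 1.0, 0.0]
force: [1.2, -0.3, 2.2]
grip_width: 0.417
grip_force: 25.4
```

```bash
python3 -m pendant '.0025 0 .0012 0; .0015 0 0 0; 0 0 0 0'
python3 - <<'E'
from h import *
s=cap("scene"); t=cap("top"); R=lambda c,x,y:cv2.resize(c["color"][y:y+60,x:x+80],(800,600),interpolation=cv2.INTER_CUBIC)
save(R(s,285,180),"f1.png")
E
```

```text
time_s: 18.98
eef_pos: [462.8, -178.4, 137.4]
ee_rot: [-0.0, 0.0, 1.0, 0.0]
force: [1.3, 0.3, 2.8]
grip_width: 0.42
grip_force: 25.5
```

View pics/f1.png

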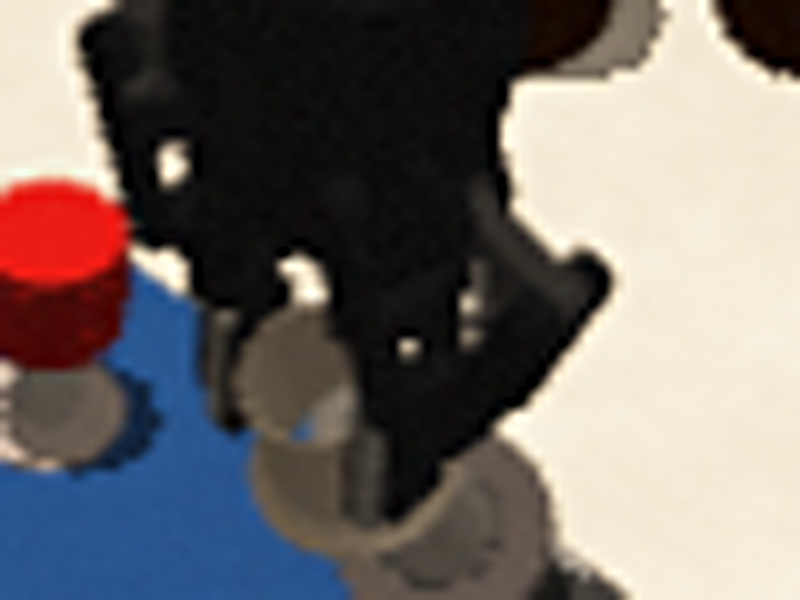

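The ferrule is tilted along the rod, with the nose seen inside its bore at (325,410). Sliding down the rod.

```bash
python3 -m pendant '-.002 0 .0035 0; -.002 0 .0035 0; 0 0 0 0';  python3 -m pendant '-.002 0 .0035 0; -.002 0 .0035 0; 0 0 0 0'
```

```text
time_s: 19.45
eef_pos: [467.0, -177.9, 130.2]
ee_rot: [-0.0, 0.0, 1.0, 0.001]
force: [2.0, 4.8, 3.9]
grip_width: 0.424
grip_force: 28.6
time_s: 19.82
eef_pos: [471.0, -177.6, 122.8]
ee_rot: [-0.0, 0.0, 1.0, 0.001]
force: [3.3, 5.3, -0.2]
grip_width: 0.422
grip_force: 29.1
```

```bash
python3 -m pendant '0 .0015 0 0; -.002 0 .0035 0; -.002 0 .0035 0; 0 0 0 0';  python3 -m pendant '-.002 0 .0035 0; -.002 0 .0035 0; 0 0 0 0'
```

```text
time_s: 20.32
eef_pos: [475.3, -176.8, 116.2]
ee_rot: [0.0, 0.0, 1.0, 0.0]
force: [5.2, 3.4, 1.4]
grip_width: 0.421
grip_force: 28.7
time_s: 20.7
eef_pos: [479.3, -176.7, 109.1]
ee_rot: [0.0, 0.0, 1.0, 0.0]
force: [5.3, 4.5, 1.7]
grip_width: 0.418
grip_force: 28.7
```

```bash
python3 -m pendant '0 .001 0 0; -.002 0 .0035 0; -.002 0 .0035 0; 0 0 0 0';  python3 -m pendant '-.002 0 .0035 0; -.002 0 .0035 0; 0 0 0 0'; python3 -m pendant '-.002 0 .0035 0; -.002 0 .0035 0; 0 0 0 0'
```

```text
time_s: 21.2
eef_pos: [483.4, -176.2, 102.1]
ee_rot: [0.0, 0.0, 1.0, -0.0]
force: [5.4, -0.6, 0.3]
grip_width: 0.42
grip_force: 28.3
time_s: 21.58
eef_pos: [487.1, -176.2, 95.1]
ee_rot: [0.0, 0.0, 1.0, -0.0]
force: [5.3, -1.4, -0.4]
grip_width: 0.418
grip_force: 28.2
time_s: 21.95
eef_pos: [491.1, -175.9, 87.9]
ee_rot: [0.0, 0.0, 1.0, 0.0]
force: [6.1, -0.2, -2.6]
grip_width: 0.421
grip_force: 28.0
```

```bash
python3 -m pendant '-.002 0 .0035 0; 0 0 0 0';  python3 -m pendant '-.001 0 .00175 0; -.001 0 .00175 0; 0 0 0 0'; python3 -m pendant '-.001 0 .00175 0; 0 0 0 0'
```

```text
time_s: 22.2
eef_pos: [492.8, -175.8, 84.2]
ee_rot: [-0.0, 0.0, 1.0, 0.0]
force: [3.8, -1.3, -1.5]
grip_width: 0.417
grip_force: 28.1
time_s: 22.58
eef_pos: [494.7, -175.8, 81.0]
ee_rot: [-0.0, 0.0, 1.0, 0.0]
force: [-0.4, -0.6, 0.7]
grip_width: 0.418
grip_force: 28.2
time_s: 22.82
eef_pos: [495.1, -175.7, 79.9]
ee_rot: [-0.001, 0.0, 1.0, 0.0]
force: [-7.2, 1.6, 7.3]
grip_width: 0.424
grip_force: 27.7
```

```bash
python3 -m pendant '-.001 0 .00175 0; 0 0 0 0'; python3 -m pendant '-.0005 0 .001 0; 0 0 0 0'
```

```text
time_s: 23.08
eef_pos: [495.3, -175.4, 78.8]
ee_rot: [-0.002, -0.0, 1.0, 0.001]
force: [-15.1, 3.7, 17.9]
grip_width: 0.42
grip_force: 28.2
time_s: 23.32
eef_pos: [495.6, -175.4, 78.6]
ee_rot: [-0.002, -0.0, 1.0, 0.001]
force: [-20.4, 6.0, 27.6]
grip_width: 0.418
grip_force: 29.0
```

```bash
python3 -m pendant '.001 0 -.0025 0; 0 0 0 0; 0 0 0 0; 0 0 0 0; 0 0 0 0' 1; python3 -m pendant '0 0 -.03 0; 0 0 -.06 0; 0 0 -.06 0; .06 0 0 0; .06 0 0 0; .06 .03 0 0; 0 .06 0 0; 0 .06 0 0; 0 .06 0 0; 0 0 0 0'
python3 - <<'E'
from h import *
s=cap("scene"); t=cap("top"); R=lambda c,x,y:cv2.resize(c["color"][y:y+75,x:x+50],(400,600),interpolation=cv2.INTER_CUBIC)
save(np.hstack([R(s,300,190),R(t,303,165)]),"end.png")
E
```

```text
time_s: 23.95
eef_pos: [496.4, -176.0, 79.2]
ee_rot: [-0.0, 0.0, 1.0, 0.0]
force: [-0.3, -0.6, 0.5]
grip_width: 1.004
grip_force: 0.0
time_s: 25.2
eef_pos: [320.1, 35.6, 229.5]
ee_rot: [0.0, -0.004, 1.0, 0.0]
force: [0.4, -1.2, -0.0]
grip_width: 1.004
grip_force: 0.0
```

View pics/end.png

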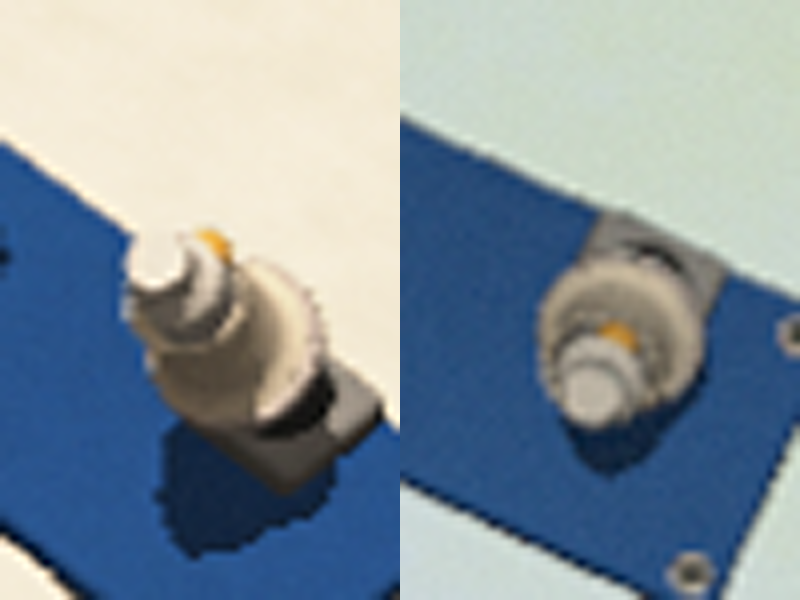

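The last crop shows the ferrule's flange on the shoulder and the brass ball out above its upper rim, at (212,242) left and (617,333) right. The force trace agrees: the ball's push dropped away, then the flange stopped firmly. Handing in.

```bash
python3 -c "
from rig import ctrl
print(ctrl.finish_job())"
```

```text
the job is handed in; nothing more can be done
None
```

The cap is parked mouth down on the post and the ferrule is on the mandrel's shoulder with the ball out above it; the job was handed in at about 25 s, and no verdict was returned.

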